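Hardness check of a guide strip: reference block first, then two ringed spots

TASK

Check the hardness of the guide strip with the cordless probe that hangs in its stand. Prove the probe on the round reference block first, then measure the strip inside the yellow ring and after that inside the red ring: each time hold the probe upright and press gently until its sprung tip has gone in about half its travel, hold still for about half a second, and lift clear; do not jab, and do not shove the block or the strip along the bench. Finally hang the probe back in its stand, by its collar in the fork.

Things in the scene. Friction and masses are not known exactly. Their poses are not given: they have to be found in the camera images.
- probe: cordless pen-shaped hardness probe, 0.175 kg, 166 mm long, hangs upright in the stand. Origin: centre of the underside of its aluminium collar (38 mm diameter, 6 mm thick); own z up along it. Above: round black grip, 28 mm diameter, from 6 to 70 mm. Below: steel shank, 18 mm diameter, to 62 mm below the origin, then a cone to 9 mm diameter at 87 mm; the free tip ends 96 mm below
- probe_grip (a point): middle of the probe's black grip, on its axis, 36 mm above the body origin: grip here from above
- probe_tip (a point): rounded end (5 mm diameter) of the sprung tip, which sticks 9 mm out of the cone when free
- plunger (a joint): travel of the probe's sprung tip into the probe, m: 0 free (out), 0.006 stop. It starts to move at about 4 N and reaches the stop at about 10 N; about half its travel takes 7 N
- stand: bench stand, fixed, place and yaw vary. Origin: on the bench below the middle of the fork seat. Aluminium fork, 8 mm thick, top face 118 mm up; two prongs with a 26 mm gap, open to own -x, closed at own x +16 mm, carry the collar; a 4 mm lip on the prong ends (x -33 to -28 mm): lift before taking out. Blue foot 12 mm high, x -46 to 70, y +-45 mm. Nothing above 122 mm
- ref_block: round hardness reference block, bright steel with a blue band round its side, 64 mm diameter, 16 mm high, 0.4 kg, loose on the bench. Origin: centre of its underside. It and the stand may change sides
- ref_face (a point): centre of the block's top face, 16 mm above the bench. Any point of the top within 25 mm of it is good
- guide_strip: dark hardened steel guide strip, 170 x 40 x 16 mm (own x, y, z), 0.75 kg, loose on the bench, any yaw. Origin: centre of its underside. Three 8.5 mm screw holes on its centre line (at x = -72, 0, +72 mm) and two bright ground test spots. A tall funnel hopper stands fixed behind it and reaches forward to about x = 0.50 at y = -0.15: pass in front of that corner, nearer the base
- yellow_spot (a point): centre of the test spot in the yellow paint ring, on the strip's top face, 40 mm to own +x of the strip's middle. The ring is 14 mm across inside, 22 mm outside
- red_spot (a point): centre of the test spot in the red paint ring, on the strip's top face, 40 mm to own -x of the strip's middle. The ring is 14 mm across inside, 22 mm outside
Mind the look-alikes: they are no part of the job. Leave any brown or pink look-alike of the ref_block alone.

How it is judged:
By the outcome, as a careful person would: the job done as asked, in the order asked, and still so for the second after the job is handed in, with the robot touching nothing.
It also fails if it takes over 70 s, if anything falls off the work surface, if the arm or the gripper's body presses on something with over 40 N, if the wrist force passes 120 N, or if a joint passes its speed limit or range.

ROBOT

A 6-joint arm with a two-finger parallel gripper is mounted at the origin on a cart in front of the work surface, level with it; the furniture and walls round the work are solid. World frame = base frame: x ahead of the robot, y to its left, z up, the work surface at z = 0. Lengths are in m, angles in rad, forces in N, time in s.
With the tool pointing down it reaches from about 0.3 to 0.95 m from the base axis. Payload 3.1 kg.
Tool frame: the origin (TCP) lies between the finger pads; the fingertips stand 22 mm ahead of it and the grasp point (between the pads) lies 3 mm ahead of it; z points along the fingers, y is the line along which they close (so a half turn about z gives the same grasp; the last joint's range is limited). The gripper opens to 85 mm and grips with 20 to 120 N. Pads are 22 mm wide; open, the fingers measure 114 mm over their backs; the gripper's body (76 mm by 85 mm) begins 54 mm behind the grasp point. The pads swing forward as they close: fully open they stand 13 mm farther back than shut.
Start: joints at [1.05, 0.308, 1.634, -0, 1.2, -0.07], TCP at [0.272, 0.563, 0.253] pointing down, gripper open.
Joint ranges: [-3.06, 3.06], [-0.79, 1.96], [0.05, 2.63], [-1.19, 4.34], [0.05, 2.64], [-2.94, 2.94]. Speed limits (rad/s): [2.79, 2.79, 3.14, 3.14, 3.14, 3.14].

INTERFACE

Orientations are given as a unit quaternion [x, y, z, w].
In Python, from station import bot, grab_frame gives the robot as it stands.
- The arm moves only by the tool servo_tool, never from a script. Its argument "commands" is a list of rows, each a list of 2 entries, a list of its own where there are three numbers: the shift along the tool's x, y, z in m, then the turn about the tool's z in rad. A call has 1 to 20 rows; each row shifts and turns the commanded pose from where the row before left it, along the tool's axes as they then stand; what a row does not reach is not made up. A row lasts 1/12 s, in which the tool goes at most 41.7 mm and 7.16 degrees, less where a joint would pass 70% of its speed; a pose out of reach is approached as far as the arm can. A call is refused whole if a number of a shift passes 0.0417 or a number of a turn 0.125, either way. A call with a gripper value outside its range is refused whole. "grip" is the finger opening in m, from 0 to 0.0854, set as the call begins (left out, the last holds). The fingers move at their own pace and stop on an object; "newtons" is the grip in N (left out, the last holds). Time passes only in rows, so rows that do not move let the fingers close. It gives the time, the measured TCP pose, the force, the opening and the grip force at its end, in the units of the state.
- bot.read_state(): the state, without advancing time (a new reading comes with each control period).
- grab_frame(name): name is "scene" or "top"; returns a dict with "pixels" (384x512x3 uint8, blue, green, red), "mtx" (3x3 intrinsics, pixels), "rvec" (rotation vector, rad) and "tvec" (3), from world to camera coordinates, as OpenCV has them. Camera axes: x right, y down, z forward; pixel columns grow to the right and rows downward; lengths in m; the calibration is good to about 2 mm. A picture is of the moment at which its call begins. There is no depth.
- bot.sign_off(): hands the job in; it is judged then, once.
The state is a dict: "time_s": time; "joints": joint angles; "qd": joint speeds; "effort": joint torques, N m; "position": TCP position; "eef_rot": TCP orientation; "force": force on the tool from outside, world axes, zero at the start; "wrist_torque": the same for the moment, N m; "width": finger opening in m; "grip_force": force on a finger pad.
Only numpy, scipy, OpenCV 4.12 (cv2) and the standard library are available. Lean on these libraries where they do the work, as an engineer would, in place of code of your own. Each camera call takes 0.05 s, during which the arm holds its last target. There are 200 camera calls.

## Working session

There is one attempt and no reset: what is moved stays moved. The work goes in short steps, Python scripts to look and compute and a tool call to move; the robot and the scene stay as the last step left them, time stands still between calls to the robot, and variables do not carry over. Pictures are saved under pics/ and viewed, at most 10 in all, crops included, and the job is handed in when it is done.

Besides the shell and the picture viewer there is one more tool, called after "Request:" as a command line: name --argument value ..., lists and objects as JSON in quotes. servo_tool: Moves the arm, as the interface text tells. Its arguments: {"type":"object","properties":{"commands":{"type":"array"},"grip":{"type":"number"},"newtons":{"type":"number"}},"required":["commands"]}

```bash
ls; mkdir -p pics
cat > h.py <<'E'
import numpy as np, cv2
from station import bot, grab_frame
def ray(f,u,v,z):
    R,_=cv2.Rodrigues(np.array(f["rvec"],float)); t=np.array(f["tvec"],float).ravel()
    d=R.T@np.linalg.inv(np.array(f["mtx"],float))@np.array([u,v,1.]); c=-R.T@t
    return c+d*(z-c[2])/d[2]
def proj(f,p):
    return cv2.projectPoints(np.array(p,float).reshape(-1,3),np.array(f["rvec"],float),np.array(f["tvec"],float),np.array(f["mtx"],float),None)[0].reshape(-1,2)
E
python3 - <<'E'
from h import *
import pickle
s=bot.read_state(); print(s)
F={n:grab_frame(n) for n in("scene","top")}
pickle.dump(F,open("f0.pkl","wb"))
for n in F:
    R,_=cv2.Rodrigues(np.array(F[n]["rvec"],float)); print(n,-R.T@np.array(F[n]["tvec"]).ravel())
    cv2.imwrite(f"pics/{n}0.png",cv2.resize(F[n]["pixels"],(800,600)))
E
```

```text
pics
{'time_s': 0.0, 'joints': array([ 1.05031716e+00,  3.08980938e-01,  1.63521291e+00, -1.09181933e-06,
        1.19966086e+00, -6.96957201e-02]), 'qd': array([-2.19636313e-03,  4.67147934e-04,  9.27194572e-06,  2.49806450e-03,
        1.90991044e-03, -6.94919341e-05]), 'effort': array([-1.12528367e-04, -4.15254593e+01, -2.76670718e+01, -8.53872075e-05,
        1.02468976e-02, -1.49122434e-05]), 'position': array([0.27193226, 0.5618847 , 0.25204943]), 'eef_rot': array([ 2.23487859e-01,  9.74706057e-01, -1.08228919e-03, -3.28443016e-04]), 'force': array([-0.01989694, -0.17389249, -0.24700561]), 'wrist_torque': array([-0.00761141, -0.0033736 ,  0.0421677 ]), 'grip_force': 0.0, 'width': 0.08581477485002492}
scene [-0.15124533 -0.56479036  0.90538073]
top [0.25158445 0.00706383 1.23668133]
```

```bash
ls pics
```

```text
scene0.png
top0.png
```

View pics/scene0.png

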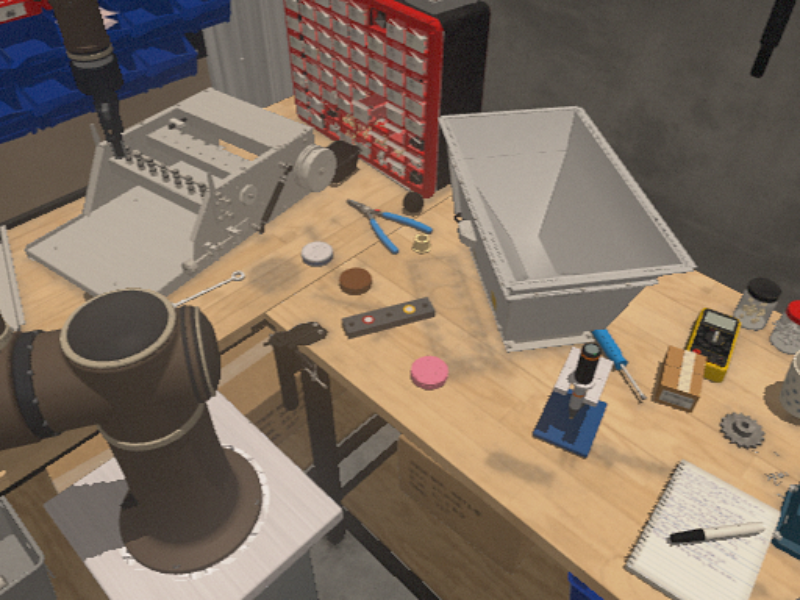

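View pics/top0.png

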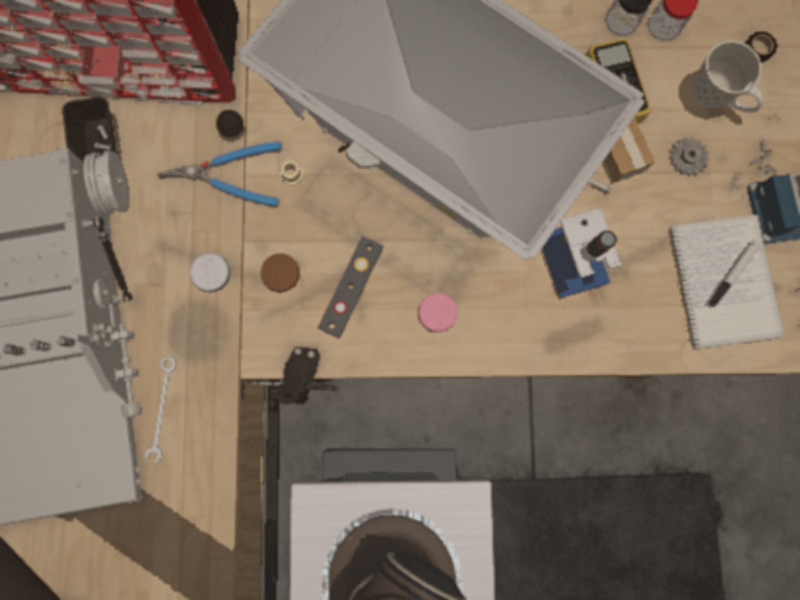

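The top view shows three discs: silver (210,272), brown (280,272) and pink (438,312). The silver one with the blue band should be the ref_block, since brown and pink are named as look-alikes. The strip has its yellow ring at (361,264) and its red ring at (341,308), and the stand with the probe is near (590,255). I'll confirm with enlarged crops and measure.

Run:
```python
from h import *
import pickle
F=pickle.load(open("f0.pkl","rb"))
S,T=F["scene"]["pixels"],F["top"]["pixels"]
def c(I,x,y,w=60,h=60): return cv2.resize(I[y:y+h,x:x+w],(390,290) if w*3==h*4 else (390,390),interpolation=cv2.INTER_CUBIC)
a=c(S,335,205,80,60+0);b=c(T,335,125,80,60);d=c(S,180,140,80,60);e=c(T,110,145,80,60)
cv2.imwrite("pics/crop1.png",np.vstack([np.hstack([a,b]),np.hstack([d,e])]))
f=F["top"]
H=cv2.cvtColor(T,cv2.COLOR_BGR2HSV)
def comps(m,x0,y0,x1,y1,mn=5):
    z=np.zeros_like(m);z[y0:y1,x0:x1]=m[y0:y1,x0:x1]
    n,l,st,ce=cv2.connectedComponentsWithStats(z); return [(st[i,4],ce[i],l==i) for i in range(1,n) if st[i,4]>=mn]
# strip: dark
m=cv2.inRange(H,(0,0,0),(180,255,110))
for A,ce,l in comps(m,195,145,255,220,150):
    cn=max(cv2.findContours(l.astype(np.uint8),cv2.RETR_EXTERNAL,cv2.CHAIN_APPROX_NONE)[0],key=cv2.contourArea)
    P=np.array([ray(f,*p[0],.016)[:2] for p in cn],np.float32); print("strip",A,cv2.minAreaRect(P))
for nm,lo,hi in(("yel",(18,110,120),(35,255,255)),("red",(0,90,100),(9,255,255)),("red2",(165,80,100),(180,255,255))):
    for A,ce,l in comps(cv2.inRange(H,lo,hi),200,145,250,218,4): 
        cn=np.argwhere(l)[:,::-1].astype(np.float32); print(nm,A,ce,ray(f,*ce,.016),ray(f,*cv2.minEnclosingCircle(cn)[0],.016))
m=cv2.inRange(H,(0,0,140),(180,60,255))
for A,ce,l in comps(m,115,150,155,200,50): 
    cn=np.argwhere(l)[:,::-1].astype(np.float32);print("silver",A,ce,ray(f,*ce,.016),cv2.minEnclosingCircle(cn))
```

```text
strip 818 ((0.4651139974594116, 0.061773911118507385), (0.039758071303367615, 0.16970999538898468), 64.48273468017578)
yel 37 [230.91891892 168.75675676] [0.50285299 0.04473408 0.016     ] [0.50322482 0.04520793 0.016     ]
red 37 [217.05405405 196.56756757] [0.43046573 0.08049413 0.016     ] [0.43063448 0.07986493 0.016     ]
silver 471 [133.11677282 173.27388535] [0.49321557 0.29675989 0.016     ] ((132.60592651367188, 172.61837768554688), 12.748645782470703)
```

View pics/crop1.png

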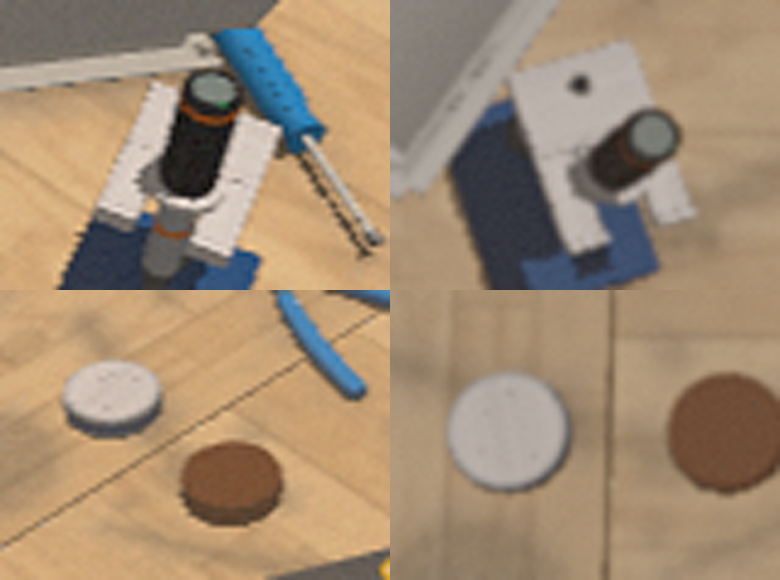

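```bash
cat > t.py <<'E'
from h import *
import pickle
F=pickle.load(open("f0.pkl","rb"))
t=lambda u,v:(335+(u-390)/4.875-.4,125+v/4.833-.4)
s=lambda u,v:(335+u/4.875-.4,205+v/4.833-.4)
T,S=F["top"],F["scene"]
for z in(.118,.124): print(z,*[ray(T,*t(*p),z)[:2].round(4) for p in((512,75),(632,40),(573,250),(608,240),(658,222),(693,210))])
print("scene ends",[ray(S,*s(*p),.12)[:2].round(4) for p in((97,208),(133,220),(189,250),(232,255))])
print("cap",ray(T,*t(656,134),.188),ray(S,*s(213,88),.188))
# triangulate cap
def line(f,u,v):
    a=ray(f,u,v,0);b=ray(f,u,v,1);return a,(b-a)/np.linalg.norm(b-a)
a,d=line(T,*t(656,134));b,e=line(S,*s(213,88))
k=np.linalg.lstsq(np.c_[d,-e],b-a,rcond=None)[0];print(a+k[0]*d,b+k[1]*e)
# foot blue
H=cv2.cvtColor(T["pixels"],cv2.COLOR_BGR2HSV)
for q in ((0.,0.),): pass
print("foot",[ray(T,*t(*p),.012)[:2].round(4) for p in((453,160),(533,290),(658,268))])
E
python3 t.py
```

```text
0.118 [ 0.5494 -0.2683] [ 0.567  -0.3288] [ 0.4605 -0.2936] [ 0.4654 -0.311 ] [ 0.4742 -0.336 ] [ 0.4801 -0.3536]
0.124 [ 0.5478 -0.2668] [ 0.5653 -0.327 ] [ 0.4594 -0.292 ] [ 0.4642 -0.3093] [ 0.473  -0.3342] [ 0.4788 -0.3516]
scene ends [array([ 0.4589, -0.2927]), array([ 0.4649, -0.3091]), array([ 0.4683, -0.338 ]), array([ 0.48 , -0.354])]
cap [ 0.50196843 -0.31619519  0.188     ] [ 0.50188965 -0.31349901  0.188     ]
[ 0.50135204 -0.3153994   0.19058163] [ 0.50014641 -0.31416971  0.18991472]
foot [array([ 0.5305, -0.2602]), array([ 0.4587, -0.2995]), array([ 0.4701, -0.367 ])]
```

Request:
servo_tool --commands '[[[0, 0, -0.005], 0.1245], [[0, 0, -0.005], 0.1245], [[0, 0, -0.005], 0.1245], [[0, 0, -0.005], 0.1245], [[0, 0, -0.005], 0.1245], [[0, 0, -0.005], 0.1245], [[0, 0, -0.005], 0.1245], [[0, 0, -0.005], 0.1245], [[0, 0, -0.005], 0.1245], [[0, 0, 0], 0.0]]' --grip 0.085 --newtons 80

```text
time_s: 0.93
position: [0.2725, 0.5628, 0.2989]
eef_rot: [0.708, 0.706, 0.0, -0.0]
force: [0.4, -0.4, -0.0]
width: 0.0847
grip_force: 0.0
```

Request:
servo_tool --commands '[[[-0.02, 0.008, 0], 0], [[-0.036, 0.012, 0], 0], [[-0.036, 0.012, 0], 0], [[-0.036, 0.012, 0], 0], [[-0.036, 0.012, 0], 0], [[-0.036, 0.012, 0], 0], [[-0.036, 0.012, 0], 0], [[-0.036, 0.012, 0], 0], [[-0.036, 0.012, 0], 0], [[-0.036, 0.012, 0], 0], [[-0.036, 0, 0], 0], [[-0.036, 0, 0], 0], [[-0.036, 0, 0], 0], [[-0.036, 0, 0], 0], [[-0.036, 0, 0], 0], [[-0.036, 0, 0], 0], [[-0.036, 0, 0], 0], [[-0.036, 0, 0], 0], [[-0.036, 0, 0], 0], [[-0.036, 0, 0], 0]]'

```text
time_s: 2.6
position: [0.3872, -0.1431, 0.2979]
eef_rot: [0.706, 0.708, 0.0, -0.0]
force: [0.8, 0.7, 0.1]
width: 0.085
grip_force: 0.0
```

Request:
servo_tool --commands '[[[-0.036, 0, 0], 0], [[-0.036, 0, 0], 0], [[-0.036, 0.03, 0], 0], [[-0.02, 0.03, 0], 0], [[-0.01, 0.02, 0], 0], [[0, 0.01, 0], 0], [[0, 0.005, 0], 0], [[0, 0, 0], 0], [[0, 0, 0], 0]]'

```text
time_s: 3.35
position: [0.4787, -0.2744, 0.2977]
eef_rot: [0.707, 0.708, -0.0, -0.001]
force: [-0.4, -0.6, 0.9]
width: 0.0848
grip_force: 0.0
```

Request:
servo_tool --commands '[[[-0.01, 0.006, 0], 0], [[-0.01, 0.006, 0], 0], [[-0.01, 0.006, 0], 0], [[-0.01, 0.005, 0], 0], [[0, 0, 0.01], 0], [[0, 0, 0.02], 0], [[0, 0, 0.02], 0], [[0, 0, 0], 0], [[0, 0, 0], 0]]'

```text
time_s: 4.1
position: [0.5013, -0.3149, 0.2462]
eef_rot: [0.707, 0.707, -0.0, -0.002]
force: [0.4, -0.1, 0.4]
width: 0.0854
grip_force: 0.0
```

Run:
```python
from h import *
s=bot.read_state();print(s["position"])
a=grab_frame("scene");b=grab_frame("top")
p=s["position"]
# mark where probe axis vertical under TCP should be: at z .188 
c=lambda I,x,y:cv2.resize(I[y:y+75,x:x+100],(400,300),interpolation=cv2.INTER_CUBIC)
I=[]
for f,(x,y) in((a,(320,180)),(b,(330,115))):
    J=f["pixels"].copy()
    K=c(J,x,y)
    for z,col in((.188,(0,255,0)),(.124,(255,0,255))):
        q=(proj(f,[p[0],p[1],z])[0]-[x,y]+.5)*4; cv2.circle(K,tuple(int(v) for v in q),3,col,-1)
    I.append(K)
cv2.imwrite("pics/al.png",np.hstack(I))
```

```text
[ 0.50132434 -0.31491576  0.2461575 ]
```

View pics/al.png

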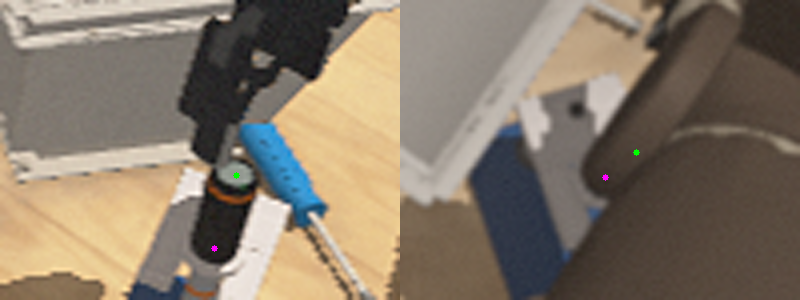

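The scene crop shows the green marker, which is the TCP axis at cap height, on the cap centre at (235,174). The tool is aligned with the probe, so I'm descending and closing.

Request:
servo_tool --commands '[[[0, 0, 0.015], 0], [[0, 0, 0.02], 0], [[0, 0, 0.02], 0], [[0, 0, 0.02], 0], [[0, 0, 0.01], 0], [[0, 0, 0.004], 0], [[0, 0, 0], 0], [[0, 0, 0], 0]]'

```text
time_s: 4.87
position: [0.5034, -0.3162, 0.1606]
eef_rot: [0.707, 0.707, 0.0, 0.001]
force: [0.4, 0.2, 0.2]
width: 0.0853
grip_force: 0.0
```

Request:
servo_tool --commands '[[[0, 0, 0], 0], [[0, 0, 0], 0], [[0, 0, 0], 0], [[0, 0, 0], 0], [[0, 0, 0], 0], [[0, 0, 0], 0], [[0, 0, 0], 0], [[0, 0, 0], 0], [[0, 0, 0], 0], [[0, 0, 0], 0], [[0, 0, 0], 0], [[0, 0, 0], 0]]' --grip 0.02 --newtons 80

```text
time_s: 5.87
position: [0.5026, -0.3158, 0.16]
eef_rot: [0.707, 0.707, -0.0, 0.0]
force: [-2.5, 0.8, 6.4]
width: 0.0264
grip_force: 78.6
```

Request:
servo_tool --commands '[[[0, 0, -0.004], 0], [[0, 0, -0.006], 0], [[0, 0, -0.006], 0], [[0, 0, 0], 0], [[0, 0, 0], 0], [[0, 0, 0], 0]]'

```text
time_s: 6.37
position: [0.5025, -0.3155, 0.1752]
eef_rot: [0.707, 0.707, 0.0, -0.0]
force: [0.2, -0.2, -2.1]
width: 0.0263
grip_force: 78.6
```

Request:
servo_tool --commands '[[[-0.003, -0.0095, 0], 0], [[-0.006, -0.019, 0], 0], [[-0.006, -0.019, 0], 0], [[-0.006, -0.019, -0.005], 0], [[-0.006, -0.019, -0.01], 0], [[-0.003, -0.0095, -0.01], 0], [[0, 0, -0.01], 0], [[0, 0, 0], 0], [[0, 0, 0], 0]]'

```text
time_s: 7.12
position: [0.4088, -0.3462, 0.2117]
eef_rot: [0.707, 0.707, 0.0, 0.002]
force: [-0.3, -0.1, -1.6]
width: 0.0263
grip_force: 78.8
```

Run:
```python
from h import *
s=bot.read_state();print(s["position"],s["force"],s["width"])
f=grab_frame("scene");p=s["position"]
q=proj(f,[p-[0,0,.138],p-[0,0,.042],p]);x,y=(q.mean(0)-[60,45]).astype(int)
x=min(max(x,0),392);y=min(max(y,0),294)
K=cv2.resize(f["pixels"][y:y+90,x:x+120],(800,600),interpolation=cv2.INTER_CUBIC)
for u in q: cv2.circle(K,tuple(int(v) for v in (u-[x,y]+.5)*6.667),3,(0,255,0),-1)
cv2.imwrite("pics/held.png",K)
```

```text
[ 0.40883163 -0.34618105  0.2116644 ] [-0.28518181 -0.10765657 -1.57904083] 0.02626769132195309
```

View pics/held.png

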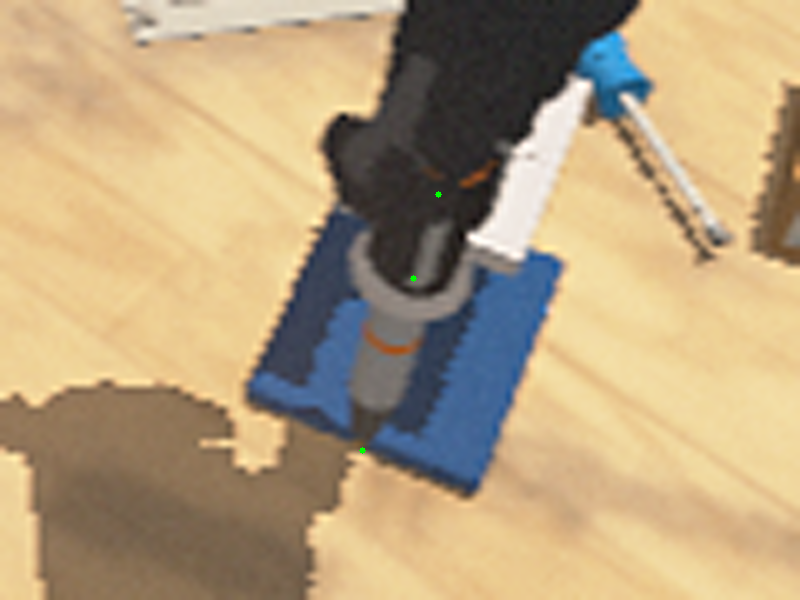

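The held probe is upright and the predicted tip marker (362,450) sits on the real tip. Going to the reference block.

Request:
servo_tool --commands '[[[0.015, 0, 0], 0], [[0.03, 0, 0], 0], [[0.035, 0, 0], 0], [[0.035, 0, 0], 0], [[0.035, 0, 0], 0], [[0.035, 0, 0], 0], [[0.035, 0, 0], 0], [[0.035, 0, 0], 0], [[0.035, 0, 0], 0], [[0.035, 0, 0], 0], [[0.035, 0, 0], 0], [[0.035, 0, 0], 0], [[0.035, 0.005, 0], 0], [[0.035, 0.01, 0], 0], [[0.035, 0.015, 0], 0], [[0.035, 0.015, 0], 0], [[0.035, 0.015, 0], 0], [[0.03, 0.012, 0], 0], [[0.02, 0.008, 0], 0], [[0.01, 0.004, 0], 0]]'

```text
time_s: 8.83
position: [0.4915, 0.2883, 0.2095]
eef_rot: [0.706, 0.708, 0.0, -0.001]
force: [0.1, 0.3, -2.1]
width: 0.0265
grip_force: 78.9
```

Request:
servo_tool --commands '[[[0.01, 0, 0], 0], [[0, 0, 0.01], 0], [[0, 0, 0.015], 0], [[0, 0, 0.01], 0], [[0, 0, 0], 0], [[0, 0, 0], 0]]'

```text
time_s: 9.33
position: [0.4905, 0.293, 0.1738]
eef_rot: [0.708, 0.707, -0.002, -0.001]
force: [0.5, 0.8, -1.3]
width: 0.0265
grip_force: 78.9
```

Request:
servo_tool --commands '[[[0, 0, 0.005], 0], [[0, 0, 0.004], 0], [[0, 0, 0.002], 0], [[0, 0, 0.001], 0], [[0, 0, 0.001], 0], [[0, 0, 0.001], 0], [[0, 0, 0], 0], [[0, 0, 0], 0]]'

```text
time_s: 10.0
position: [0.4919, 0.2945, 0.1614]
eef_rot: [0.707, 0.707, 0.0, 0.0]
force: [0.2, -0.5, -1.9]
width: 0.0264
grip_force: 78.9
```

Request:
servo_tool --commands '[[[0, 0, 0.0005], 0], [[0, 0, 0.0005], 0], [[0, 0, 0.0005], 0], [[0, 0, 0.0005], 0], [[0, 0, 0.0005], 0], [[0, 0, 0.0005], 0], [[0, 0, 0], 0]]'

```text
time_s: 10.58
position: [0.4918, 0.2944, 0.1581]
eef_rot: [0.707, 0.707, -0.0, -0.0]
force: [0.1, 0.5, -2.1]
width: 0.0265
grip_force: 78.9
```

Request:
servo_tool --commands '[[[0, 0, 0.0005], 0], [[0, 0, 0.0005], 0], [[0, 0, 0.0005], 0], [[0, 0, 0.0005], 0], [[0, 0, 0.0005], 0], [[0, 0, 0.0005], 0], [[0, 0, 0], 0]]'

```text
time_s: 11.17
position: [0.4918, 0.2944, 0.1551]
eef_rot: [0.707, 0.707, -0.0, -0.0]
force: [0.5, -0.7, -2.2]
width: 0.0266
grip_force: 78.9
```

Request:
servo_tool --commands '[[[0, 0, 0.0005], 0], [[0, 0, 0.0005], 0], [[0, 0, 0], 0]]'

```text
time_s: 11.42
position: [0.4918, 0.2944, 0.1542]
eef_rot: [0.707, 0.707, -0.0, -0.0]
force: [-0.0, 0.3, -2.4]
width: 0.0265
grip_force: 78.9
```

Request:
servo_tool --commands '[[[0, 0, 0.0005], 0], [[0, 0, 0.0005], 0], [[0, 0, 0], 0]]'

```text
time_s: 11.67
position: [0.492, 0.2945, 0.1535]
eef_rot: [0.707, 0.707, 0.0, -0.0]
force: [-0.6, -0.8, -0.4]
width: 0.0264
grip_force: 79.1
```

Request:
servo_tool --commands '[[[0, 0, 0.0005], 0], [[0, 0, 0.0005], 0], [[0, 0, 0], 0]]'

```text
time_s: 11.92
position: [0.492, 0.2946, 0.1528]
eef_rot: [0.707, 0.707, 0.0, 0.0]
force: [-0.9, -0.2, 2.5]
width: 0.0267
grip_force: 79.3
```

Request:
servo_tool --commands '[[[0, 0, 0.0005], 0], [[0, 0, 0.0005], 0], [[0, 0, 0.0005], 0], [[0, 0, 0.0005], 0], [[0, 0, 0], 0], [[0, 0, 0], 0]]'

```text
time_s: 12.42
position: [0.4921, 0.2946, 0.1506]
eef_rot: [0.707, 0.707, 0.0, 0.0]
force: [-2.1, -0.2, 5.0]
width: 0.026
grip_force: 79.6
```

Request:
servo_tool --commands '[[[0, 0, 0], 0], [[0, 0, 0], 0], [[0, 0, 0], 0], [[0, 0, 0], 0], [[0, 0, 0], 0], [[0, 0, 0], 0], [[0, 0, 0], 0]]'

```text
time_s: 13.0
position: [0.4921, 0.2946, 0.1506]
eef_rot: [0.707, 0.707, 0.0, 0.0]
force: [-1.5, 0.1, 5.1]
width: 0.0263
grip_force: 79.6
```

Request:
servo_tool --commands '[[[0, 0, -0.001], 0], [[0, 0, -0.002], 0], [[0, 0, -0.003], 0], [[0, 0, -0.006], 0], [[0, 0, -0.012], 0], [[0, 0, -0.02], 0], [[0, 0, 0], 0], [[0, 0, 0], 0]]'

```text
time_s: 13.67
position: [0.4931, 0.295, 0.196]
eef_rot: [0.707, 0.707, 0.002, 0.001]
force: [-0.6, -0.3, -1.8]
width: 0.0263
grip_force: 79.3
```

Run:
```python
from h import *
s=bot.read_state();print(s["position"],s["force"],s["width"])
f=grab_frame("scene");p=s["position"]
q=proj(f,[p-[0,0,.138],p-[0,0,.042]]);x,y=(q[0]-[50,45]).astype(int)
K=cv2.resize(f["pixels"][y:y+75,x:x+100],(800,600),interpolation=cv2.INTER_CUBIC)
for u in q: cv2.circle(K,tuple(int(v) for v in (u-[x,y]+.5)*8),3,(0,255,0),-1)
cv2.imwrite("pics/b.png",K)
```

```text
[0.49311505 0.295023   0.19597836] [-0.57654513 -0.29728991 -1.77277382] 0.02633901146614954
```

View pics/b.png

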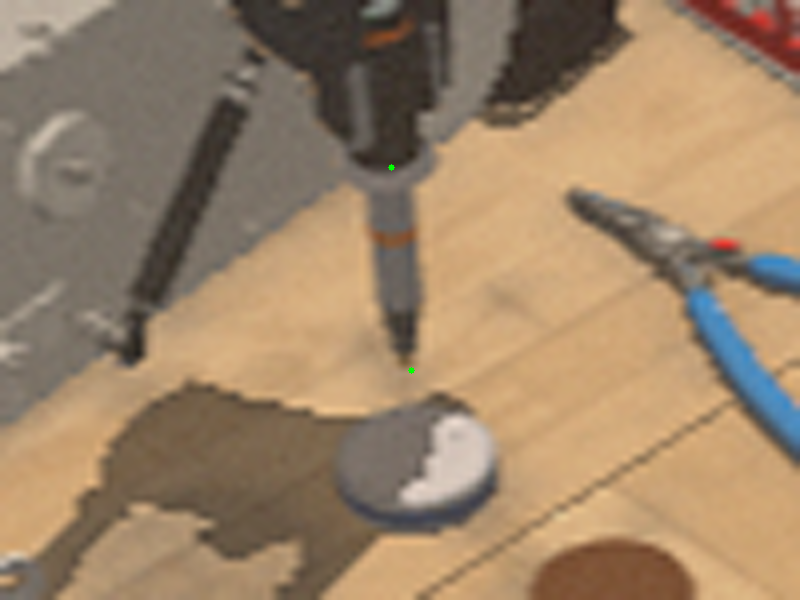

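The block hasn't moved and the probe is still upright; the tip at (405,362) is within about 1 px of the prediction. On to yellow.

Request:
servo_tool --commands '[[[-0.01, 0, 0], 0], [[-0.025, 0, 0], 0], [[-0.03, 0, 0], 0], [[-0.03, 0, 0], 0], [[-0.03, 0, 0], 0], [[-0.03, 0, 0], 0], [[-0.03, 0.003, 0], 0], [[-0.03, 0.003, 0], 0], [[-0.02, 0.003, 0], 0], [[-0.01, 0, 0], 0], [[-0.005, 0, 0], 0], [[0, 0, 0], 0], [[0, 0, 0], 0]]'

```text
time_s: 14.8
position: [0.5002, 0.0449, 0.1938]
eef_rot: [0.707, 0.707, -0.0, -0.001]
force: [-0.2, -0.2, -1.4]
width: 0.0262
grip_force: 79.3
```

```bash
cat > look.py <<'E'
from h import *
import sys
s=bot.read_state();print(s["position"],s["force"])
for n in("scene","top"):
    f=grab_frame(n);p=s["position"]
    H=cv2.cvtColor(f["pixels"],cv2.COLOR_BGR2HSV)
    for nm,lo,hi,g in(("yel",(18,110,100),(35,255,255),(.5025,.0448,.016)),("red",(0,90,80),(9,255,255),(.4302,.0802,.016))):
        m=cv2.inRange(H,lo,hi);e=proj(f,g)[0];z=np.zeros_like(m);cv2.circle(z,tuple(int(v) for v in e),9,255,-1);m&=z
        a=np.argwhere(m)[:,::-1]
        if len(a)>8: (c,_)=cv2.minEnclosingCircle(a.astype(np.float32)); print(n,nm,len(a),ray(f,*c,.016).round(4),ray(f,*a.mean(0),.016).round(4))
    if n=="scene" and len(sys.argv)>1:
        q=proj(f,[p-[0,0,.138],[p[0],p[1],.016]]);x,y=(q[0]-[40,30]).astype(int)
        K=cv2.resize(f["pixels"][y:y+60,x:x+80],(800,600),interpolation=cv2.INTER_CUBIC)
        for u in q: cv2.circle(K,tuple(int(v) for v in (u-[x,y]+.5)*10),3,(0,255,0),-1)
        cv2.imwrite(sys.argv[1],K)
E
python3 look.py
```

```text
[0.50023547 0.04494598 0.19382949] [-0.20014706 -0.17664513 -1.4360348 ]
scene yel 25 [0.5026 0.0455 0.016 ] [0.5024 0.0454 0.016 ]
scene red 23 [0.4311 0.0802 0.016 ] [0.4301 0.079  0.016 ]
```

Request:
servo_tool --commands '[[[0, 0.0024, 0.005], 0], [[0, 0, 0.012], 0], [[0, 0, 0.01], 0], [[0, 0, 0.005], 0], [[0, 0, 0.002], 0], [[0, 0, 0], 0], [[0, 0, 0], 0]]'

```text
time_s: 15.48
position: [0.5032, 0.0446, 0.1602]
eef_rot: [0.707, 0.707, -0.0, -0.0]
force: [-0.3, 0.1, -2.3]
width: 0.0267
grip_force: 79.3
```

```bash
python3 look.py pics/y.png
```

```text
[0.50321817 0.04457523 0.16024957] [-0.31362718  0.145778   -2.33312332]
scene yel 22 [0.5026 0.0455 0.016 ] [0.5018 0.0453 0.016 ]
scene red 24 [0.4287 0.0798 0.016 ] [0.4293 0.0808 0.016 ]
```

View pics/y.png

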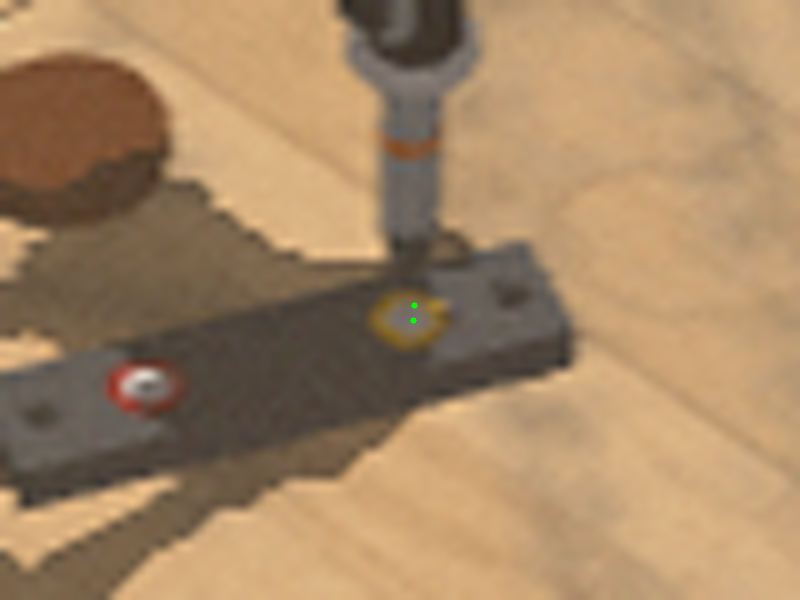

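The tip is over the ring centre, about (410,318). Pressing slowly.

Request:
servo_tool --commands '[[[0, 0, 0.001], 0], [[0, 0, 0.001], 0], [[0, 0, 0.001], 0], [[0, 0, 0.0008], 0], [[0, 0, 0.0005], 0], [[0, 0, 0.0005], 0], [[0, 0, 0.0005], 0], [[0, 0, 0.0005], 0], [[0, 0, 0.0005], 0], [[0, 0, 0.0005], 0], [[0, 0, 0.0005], 0], [[0, 0, 0], 0]]'

```text
time_s: 16.58
position: [0.5033, 0.0444, 0.1534]
eef_rot: [0.707, 0.707, 0.0, 0.0]
force: [-1.8, 0.2, 2.9]
width: 0.0265
grip_force: 79.4
```

Request:
servo_tool --commands '[[[0, 0, 0.0005], 0], [[0, 0, 0.0005], 0], [[0, 0, 0.0005], 0], [[0, 0, 0.0005], 0], [[0, 0, 0], 0], [[0, 0, 0], 0]]'

```text
time_s: 17.08
position: [0.5033, 0.0444, 0.1512]
eef_rot: [0.707, 0.707, 0.0, 0.0]
force: [-1.7, 0.6, 4.9]
width: 0.0263
grip_force: 79.5
```

Request:
servo_tool --commands '[[[0, 0, 0], 0], [[0, 0, 0], 0], [[0, 0, 0], 0], [[0, 0, 0], 0], [[0, 0, 0], 0], [[0, 0, 0], 0], [[0, 0, 0], 0]]'

```text
time_s: 17.67
position: [0.5033, 0.0444, 0.151]
eef_rot: [0.707, 0.707, 0.0, 0.0]
force: [-1.1, 0.4, 5.2]
width: 0.0266
grip_force: 79.5
```

Request:
servo_tool --commands '[[[0, 0, -0.001], 0], [[0, 0, -0.002], 0], [[0, 0, -0.004], 0], [[0, 0, -0.01], 0], [[0, 0, -0.015], 0], [[0.005, -0.01, 0], 0], [[0.01, -0.02, 0], 0], [[0.01, -0.021, 0], 0], [[0.007, -0.015, 0], 0], [[0.003, -0.006, 0], 0], [[0, 0, 0], 0], [[0, 0, 0], 0]]'

```text
time_s: 18.67
position: [0.4314, 0.0796, 0.1831]
eef_rot: [0.707, 0.707, 0.0, 0.001]
force: [0.0, -0.4, -1.6]
width: 0.0265
grip_force: 79.2
```

```bash
python3 look.py
```

```text
[0.43141675 0.07959241 0.18311853] [ 0.00915558 -0.38115796 -1.63931198]
scene yel 29 [0.5023 0.0458 0.016 ] [0.5019 0.0462 0.016 ]
scene red 22 [0.4287 0.0798 0.016 ] [0.4303 0.0795 0.016 ]
top red 10 [0.4319 0.0742 0.016 ] [0.4332 0.0724 0.016 ]
```

Request:
servo_tool --commands '[[[0, -0.0008, 0.005], 0], [[0, 0, 0.009], 0], [[0, 0, 0.006], 0], [[0, 0, 0.003], 0], [[0, 0, 0], 0], [[0, 0, 0], 0]]'

```text
time_s: 19.27
position: [0.43, 0.0794, 0.1593]
eef_rot: [0.707, 0.707, -0.001, -0.0]
force: [-0.3, -0.4, -2.3]
width: 0.0264
grip_force: 79.2
```

```bash
python3 look.py pics/r.png
```

```text
[0.43002171 0.07937621 0.15932524] [-0.2518114  -0.40570601 -2.25548417]
scene yel 30 [0.5026 0.0455 0.016 ] [0.5023 0.046  0.016 ]
scene red 18 [0.4287 0.0798 0.016 ] [0.4288 0.079  0.016 ]
```

View pics/r.png

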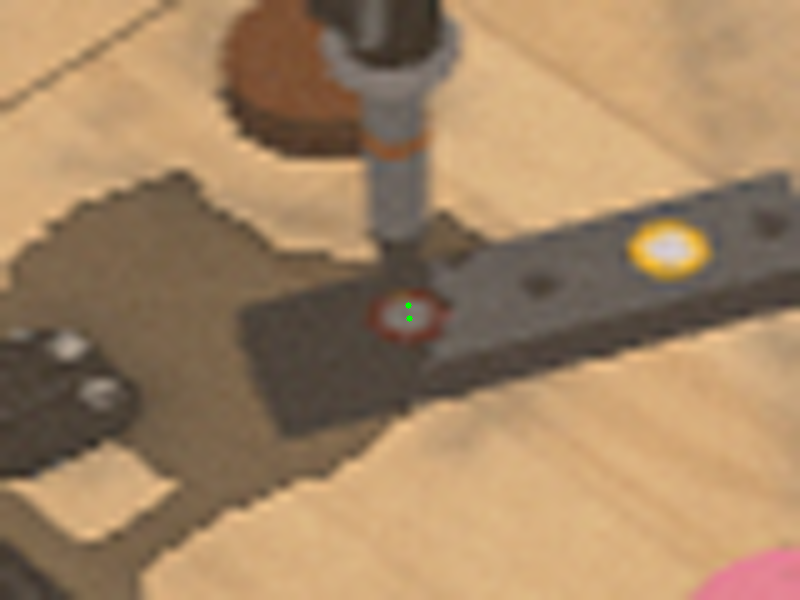

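The tip is over the red ring centre, about (408,316). Pressing.

Request:
servo_tool --commands '[[[0, 0, 0.001], 0], [[0, 0, 0.001], 0], [[0, 0, 0.0008], 0], [[0, 0, 0.0005], 0], [[0, 0, 0.0005], 0], [[0, 0, 0.0005], 0], [[0, 0, 0.0005], 0], [[0, 0, 0.0005], 0], [[0, 0, 0.0005], 0], [[0, 0, 0], 0]]'

```text
time_s: 20.2
position: [0.4303, 0.0794, 0.1541]
eef_rot: [0.707, 0.707, -0.0, -0.0]
force: [0.8, -0.8, -2.9]
width: 0.0261
grip_force: 79.2
```

Request:
servo_tool --commands '[[[0, 0, 0.0005], 0], [[0, 0, 0.0005], 0], [[0, 0, 0.0005], 0], [[0, 0, 0.0005], 0], [[0, 0, 0], 0]]'

```text
time_s: 20.62
position: [0.4305, 0.0795, 0.1525]
eef_rot: [0.707, 0.707, 0.0, 0.0]
force: [-1.1, -0.8, 3.2]
width: 0.0261
grip_force: 79.3
```

Request:
servo_tool --commands '[[[0, 0, 0.0005], 0], [[0, 0, 0.0005], 0], [[0, 0, 0.0005], 0], [[0, 0, 0.0003], 0], [[0, 0, 0], 0], [[0, 0, 0], 0]]'

```text
time_s: 21.12
position: [0.4305, 0.0795, 0.1506]
eef_rot: [0.707, 0.707, 0.0, 0.0]
force: [-1.5, 0.7, 4.5]
width: 0.0264
grip_force: 79.6
```

Request:
servo_tool --commands '[[[0, 0, 0], 0], [[0, 0, 0], 0], [[0, 0, 0], 0], [[0, 0, 0], 0], [[0, 0, 0], 0], [[0, 0, 0], 0], [[0, 0, 0], 0]]'

```text
time_s: 21.7
position: [0.4305, 0.0795, 0.1506]
eef_rot: [0.707, 0.707, 0.0, 0.0]
force: [-1.8, 0.1, 5.4]
width: 0.0265
grip_force: 79.6
```

Request:
servo_tool --commands '[[[0, 0, -0.001], 0], [[0, 0, -0.002], 0], [[0, 0, -0.004], 0], [[0, 0, -0.01], 0], [[0, 0, -0.02], 0], [[-0.01, -0.005, -0.01], 0], [[-0.03, -0.01, 0], 0], [[-0.035, -0.01, 0], 0], [[-0.035, -0.005, 0], 0], [[-0.035, 0, 0], 0], [[-0.035, 0, 0], 0], [[-0.035, 0, 0], 0], [[-0.035, 0, 0], 0], [[-0.035, 0, 0], 0], [[-0.035, 0, 0], 0], [[-0.035, 0, 0], 0], [[-0.035, 0.003, 0], 0], [[-0.025, 0.003, 0], 0], [[-0.01, 0.002, 0], 0], [[0, 0, 0], 0]]'

```text
time_s: 23.37
position: [0.4085, -0.3478, 0.1977]
eef_rot: [0.708, 0.706, -0.0, 0.001]
force: [-0.5, 0.6, -1.9]
width: 0.0264
grip_force: 79.2
```

Request:
servo_tool --commands '[[[0, 0, 0.005], 0], [[0, 0, 0.01], 0], [[0, 0, 0.005], 0], [[0, 0, 0], 0], [[0, 0, 0], 0]]'

```text
time_s: 23.78
position: [0.4076, -0.3438, 0.1763]
eef_rot: [0.707, 0.707, 0.0, -0.001]
force: [-0.5, 0.9, -2.0]
width: 0.0263
grip_force: 79.2
```

Request:
servo_tool --commands '[[[0.004, 0.012, 0], 0], [[0.006, 0.02, 0], 0], [[0.006, 0.02, 0], 0], [[0.006, 0.02, 0], 0], [[0.004, 0.013, 0], 0], [[0.002, 0.007, 0], 0], [[0.001, 0.0025, 0], 0], [[0, 0, 0], 0], [[0, 0, 0], 0], [[0, 0, 0], 0]]'

```text
time_s: 24.62
position: [0.5017, -0.3167, 0.1772]
eef_rot: [0.708, 0.707, -0.0, -0.0]
force: [-0.5, -0.4, -1.6]
width: 0.0265
grip_force: 79.2
```

Within about 1.5 mm of the pick pose; small correction, then lower.

Request:
servo_tool --commands '[[[0.0012, 0, 0.003], 0], [[0, 0, 0.004], 0], [[0, 0, 0.003], 0], [[0, 0, 0.002], 0], [[0, 0, 0.001], 0], [[0, 0, 0.001], 0], [[0, 0, 0], 0], [[0, 0, 0], 0]]'

```text
time_s: 25.28
position: [0.5027, -0.3154, 0.1634]
eef_rot: [0.707, 0.707, 0.0, 0.0]
force: [0.3, 0.1, -2.0]
width: 0.0263
grip_force: 79.2
```

Request:
servo_tool --commands '[[[0, 0, 0.001], 0], [[0, 0, 0.001], 0], [[0, 0, 0.0005], 0], [[0, 0, 0.0005], 0], [[0, 0, 0], 0], [[0, 0, 0], 0]]'

```text
time_s: 25.78
position: [0.5026, -0.3153, 0.1603]
eef_rot: [0.707, 0.707, -0.0, -0.0]
force: [-0.5, 0.2, -2.1]
width: 0.0264
grip_force: 79.2
```

Request:
servo_tool --commands '[[[0, 0, 0.0004], 0], [[0, 0, 0.0004], 0], [[0, 0, 0], 0], [[0, 0, 0], 0]]'

```text
time_s: 26.12
position: [0.5028, -0.3155, 0.16]
eef_rot: [0.707, 0.707, 0.0, 0.0]
force: [-1.0, 0.9, 1.8]
width: 0.0264
grip_force: 79.2
```

Seated. Opening and rising straight up.

Request:
servo_tool --commands '[[[0, 0, 0], 0], [[0, 0, 0], 0], [[0, 0, 0], 0], [[0, 0, 0], 0], [[0, 0, 0], 0], [[0, 0, 0], 0], [[0, 0, 0], 0], [[0, 0, 0], 0], [[0, 0, 0], 0], [[0, 0, 0], 0], [[0, 0, 0], 0], [[0, 0, 0], 0]]' --grip 0.085

```text
time_s: 27.12
position: [0.5027, -0.3153, 0.1596]
eef_rot: [0.707, 0.707, 0.0, 0.0]
force: [-0.6, 0.3, 0.9]
width: 0.085
grip_force: 0.0
```

Request:
servo_tool --commands '[[[0, 0, -0.005], 0], [[0, 0, -0.015], 0], [[0, 0, -0.02], 0], [[0, 0, -0.02], 0], [[0, 0, -0.02], 0], [[0, 0, -0.02], 0], [[0, 0, -0.02], 0], [[0, -0.02, 0], 0], [[0, -0.03, 0], 0], [[0, -0.03, 0], 0], [[0, -0.03, 0], 0], [[0.02, -0.02, 0], 0], [[0.035, 0, 0], 0], [[0.035, 0, 0], 0], [[0.035, 0, 0], 0], [[0.035, 0, 0], 0], [[0.035, 0, 0], 0], [[0.03, 0, 0], 0], [[0.01, 0, 0], 0], [[0, 0, 0], 0]]'

```text
time_s: 28.78
position: [0.3727, -0.0786, 0.28]
eef_rot: [0.706, 0.708, 0.0, 0.0]
force: [0.6, -0.1, 0.5]
width: 0.085
grip_force: 0.0
```

Run:
```python
from h import *
import pickle
s=bot.read_state();print(s["position"])
S=grab_frame("scene")["pixels"];T=grab_frame("top")["pixels"]
c=lambda I,x,y:cv2.resize(I[y:y+60,x:x+80],(400,300),interpolation=cv2.INTER_CUBIC)
cv2.imwrite("pics/end.png",np.vstack([np.hstack([c(S,335,205),c(T,335,125)]),np.hstack([cv2.resize(S,(400,300)),cv2.resize(T,(400,300))])]))
```

```text
[ 0.37265308 -0.07859687  0.27997525]
```

View pics/end.png

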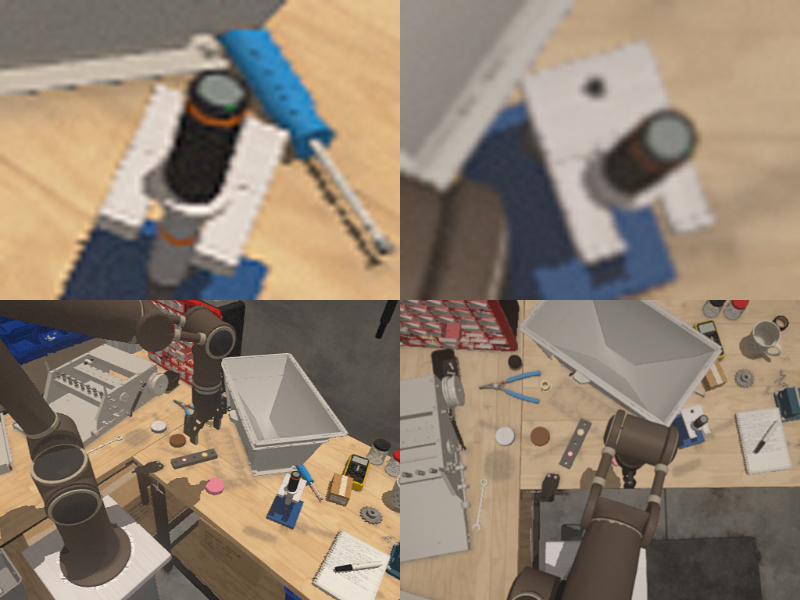

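The probe hangs in the fork as it did at the start, with its cap at (220,90) in the crop. The robot is clear of everything.

```bash
python3 -c "
from station import bot
print(bot.sign_off())"
```

```text
the job is handed in; nothing more can be done
None
```

Job handed in at about 29 s: the probe was pressed to about 7 N and held roughly 0.7 s on the reference block, then in the yellow ring, then in the red ring, and was hung back in its fork with the robot clear.

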